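# Index the decorating wheel to the next notch

## Robot

A 6-joint arm with a two-finger parallel gripper is mounted at the origin on the work surface. World frame = base frame: x ahead of the robot, y to its left, z up, the work surface at z = 0. Lengths are in m, angles in rad, forces in N, time in s.
With the tool pointing down it reaches from about 0.35 to 0.85 m from the base axis. Payload 8.1 kg.
Tool frame: the origin (TCP) lies between the finger pads; the fingertips stand 14 mm ahead of it and the grasp point (between the pads) lies 5 mm behind it; z points along the fingers, y is the line along which they close (so a half turn about z gives the same grasp; the last joint's range is limited). The gripper opens to 93 mm and grips with 3 to 60 N. Pads are 15 mm wide; open, the fingers measure 128 mm over their backs; the gripper's body (75 mm by 188 mm) begins 65 mm behind the grasp point.
Start: joints at [-1.215, 0.13, 1.488, -0, 1.523, -0.085], TCP at [0.256, -0.543, 0.194] pointing down, gripper open.
Joint ranges: [-2.96, 2.96], [-0.89, 2.26], [0.02, 2.5], [-1.34, 4.48], [0, 2.73], [-2.66, 2.66]. Speed limits (rad/s): [2.39, 2.39, 2.79, 3.14, 3.14, 3.14].

## Interface

Orientations are given as a rotation vector (axis times angle).
In Python, from plant import robot gives the robot as it stands.
- The arm moves only by the tool arm_command, never from a script. Its argument "targets" is a list of rows, each an object of numbers: "x", "y", "z": the shift along the world's x, y, z in units of 500 mm (1.0 is 500 mm); "rx", "ry", "rz": the turn, a rotation vector about the world's x, y, z in units of 2 rad (1.0 is 2 rad); "claw": the closure in counts, from 0 (fully open) to 255 (shut). In form: [{"x": .., "y": .., "z": .., "rx": .., "ry": .., "rz": .., "claw": ..}, ...]. A call has 1 to 10 rows; each row is the pose to reach, as a shift and turn from the pose commanded when the call began; what a row does not reach only later rows make up. A row lasts 1/12 s, in which the tool goes at most 41.7 mm and 7.16 degrees, less where a joint would pass 70% of its speed; a pose out of reach is approached as far as the arm can. A call with a number of a shift or a turn outside -1 to 1 is refused whole. A call with a gripper value outside its range is refused whole. The fingers move at their own pace and stop on an object; "squeeze" is the grip in N (left out, the last holds). Time passes only in rows, so rows that repeat a pose let the fingers close. It gives the time, the measured TCP pose, the force, the opening and the grip force at its end, in the units of the state.
- robot.read_state(): the state, without advancing time (a new reading comes with each control period).
- robot.read_camera(name): name is "scene" or "top" or "wrist"; returns (picture, depth): 384x512x3 uint8, red, green, blue; 384x512 float32, m along the optical axis (not along the pixel's ray), 0 where there is no reading.
- robot.get_calibration(name): a dict with "intrinsics" (3x3 intrinsics, pixels), "origin" and "orientation" of the camera in the world. Camera axes: x right, y up, looking along -z (the intrinsics and any distortion apply to the point x, -y, -z); pixel columns grow to the right and rows downward; lengths in m; the calibration is good to about 2 mm. A picture is of the moment at which its call begins: read the wrist's pose just before it. get_calibration takes no time and is no camera call; for the wrist camera it gives the pose at the moment of the call.
- robot.close_job(): hands the job in; it is judged then, once.
The state is a dict: "t": time; "q": joint angles; "dq": joint speeds; "joint_torque": joint torques, N m; "tool_pos": TCP position; "orientation": TCP orientation; "force": force on the tool from outside, world axes, zero at the start; "wrist_torque": the same for the moment, N m; "opening": finger opening in m; "gripper_force": force on a finger pad.
Only numpy, scipy, OpenCV 4.12 (cv2) and the standard library are available. Lean on these libraries where they do the work, as an engineer would, in place of code of your own. Each camera call takes 0.05 s, during which the arm holds its last target. There are 200 camera calls.

## Task

Bring the next blank panel of the half-painted plate round: with a fingertip, press down the black plunger knob on the decorator's indexing wheel, turn the wheel clockwise (seen from above) to the very next notch of its dividing ring, no farther, and let the plunger spring fully up there so that the wheel is locked again. Only push: do not take the knob between the fingers, leave the plate lying as it is on the wheel, and do not disturb the things around.

Things in the scene. Friction and masses are not known exactly. Their poses are not given: they have to be found in the camera images.
- index_base: Fixed foot of the wheel: dark cast-iron foot 200 mm across carrying, 48 to 56 mm above the bench, a dark steel dividing ring 276 mm across with 12 notches in its outer edge, 30 degrees apart, each 20 mm wide and 8 mm deep. Origin: on the wheel's vertical turning axis, at bench height; z up. The plunger starts in the notch on its -x side.
- wheel (a joint): Angle of the wheel, rad: 0 at the start, locked in a notch; grows CLOCKWISE seen from above; the next notch is at +0.5236 (30 degrees). An aluminium disc 210 mm across, its top 76 mm above the bench, with a steel arm at one side that carries the plunger. It turns lightly (0.06 N m, about 0.5 N at the knob), does not coast, and has about 1 degree of play when locked.
- plunger (a joint): Press-in of the vertical spring plunger, m: 0 up, 0.015 at its stop; 4 N to start, 8.8 N at the stop. Up, its collar sits in a notch and locks the wheel; pressed 9 mm or more, the wheel turns. Let go between notches it stays about 9 mm in under the ring, the wheel still turns, and it springs up by itself at a notch; its tapered top pulls the wheel in from up to 4 mm off.
- knob_top (a point): Centre of the flat top of the plunger's black knob, 34 mm across, 12 mm tall, 112 mm above the bench when up; it sinks with the plunger and travels with the wheel on a circle of 142 mm radius about the axis. Below it: a 13 mm stem, then a bush 24 mm across (60 to 83 mm up). A fingertip pressing its top can drag the wheel round by friction; when free, the side of knob and bush can be pushed too.
- wheel_top (a point): Centre of the wheel's 3 mm cork pad, on the turning axis, 79 mm above the bench; it turns with the wheel. Its x axis points away from the plunger.
- plate: White faience plate with painted sprigs on part of its rim, 186 mm across, 20 mm tall, 0.3 kg, lying loose and centred on the cork pad, with its rim about 99 mm above the bench; it turns along with the wheel. Origin: centre of its underside.
- cup: White faience cup, 80 mm across, 58 mm tall, with a handle to its +y, standing near the wheel. Origin: centre of its underside.
- squeeze_bottle: Small white squeeze bottle, 46 mm across, 128 mm tall with its black nozzle. Origin: centre of its underside.
- medium_jar: Jar of painting medium with screw cap, 56 mm across, 94 mm tall. Origin: centre of its underside.
- palette_tile: Square white tile used as palette, 150 x 150 x 8 mm, lying flat, dabbed with colours. Origin: centre of its underside.
Mind the look-alikes: they are no part of the job. There is more than one size of the plate; the job needs the middle-sized.

How it is judged:
By the outcome, as a careful person would: the job done as asked, in the order asked, and still so for the second after the job is handed in, with the robot touching nothing.
It also fails if it takes over 42 s, if anything falls off the work surface, if the arm or the gripper's body presses on something with over 40 N, if the wrist force passes 120 N, or if a joint passes its speed limit or range.

## Working session

There is one attempt and no reset: what is moved stays moved. The work goes in short steps, Python scripts to look and compute and a tool call to move; the robot and the scene stay as the last step left them, time stands still between calls to the robot, and variables do not carry over. Pictures are saved under pics/ and viewed, at most 10 in all, crops included, and the job is handed in when it is done.

Besides the shell and the picture viewer there is one more tool, called after "Call:" in YAML: its name, and indented under it one key for each argument. arm_command: Moves the arm, as the interface text tells. Shifts and turns lie within -1 to 1; 1 stands for 500 mm of shift or 2 rad of turn. Its arguments: {"type":"object","properties":{"targets":{"type":"array","items":{"type":"object","properties":{"x":{"type":"number","minimum":-1,"maximum":1},"y":{"type":"number","minimum":-1,"maximum":1},"z":{"type":"number","minimum":-1,"maximum":1},"rx":{"type":"number","minimum":-1,"maximum":1},"ry":{"type":"number","minimum":-1,"maximum":1},"rz":{"type":"number","minimum":-1,"maximum":1},"claw":{"type":"number"}}}},"squeeze":{"type":"number"}},"required":["targets"]}

```bash
mkdir -p pics
cat > h.py <<'E'
import numpy as np,cv2
from plant import robot
def shot(n):
    c=robot.get_calibration(n); p,d=robot.read_camera(n); return p,d,c
def world(c,d,u,v):
    K=np.array(c["intrinsics"]);z=d[int(round(v)),int(round(u))]
    R=np.array(c["orientation"]); 
    if R.shape!=(3,3): R=cv2.Rodrigues(R.astype(float))[0]
    x=(u-K[0,2])/K[0,0]*z;y=(v-K[1,2])/K[1,1]*z
    return R@np.array([x,-y,-z])+np.array(c["origin"])
def cloud(c,d):
    K=np.array(c["intrinsics"]);R=np.array(c["orientation"],float)
    if R.shape!=(3,3): R=cv2.Rodrigues(R)[0]
    v,u=np.indices(d.shape)
    P=np.stack([(u-K[0,2])/K[0,0]*d,-(v-K[1,2])/K[1,1]*d,-d],-1)
    return P@R.T+np.array(c["origin"])
def save(n,p,s=1):
    cv2.imwrite("pics/"+n,cv2.resize(p[...,::-1],None,fx=s,fy=s,interpolation=cv2.INTER_CUBIC))
E
python3 - <<'E'
from h import *
p,d,c=shot("top"); save("top.png",p,1.5); np.savez("top.npz",p=p,d=d,o=c["origin"],R=c["orientation"],K=c["intrinsics"])
p2,d2,c2=shot("scene"); save("scene.png",p2,1.5)
print(c,c2["origin"],robot.read_state())
E
```

```text
{'intrinsics': array([[494.0577479 ,   0.        , 259.97334212],
       [  0.        , 494.0577479 , 192.9414317 ],
       [  0.        ,   0.        ,   1.        ]]), 'origin': array([ 0.32091462, -0.03844777,  1.57955984]), 'orientation': array([ 0.10636424, -0.07421664, -1.55763537])} [1.32579748 0.31863479 0.70325192] {'t': 0.1, 'q': array([-1.21540797e+00,  1.31118877e-01,  1.48918387e+00,  4.20688949e-06,
        1.52302054e+00, -8.54033560e-02]), 'dq': array([ 0.00066505, -0.00255616, -0.00251494,  0.00049112,  0.00011646,
        0.00023831]), 'joint_torque': array([ 2.16258166e-03, -5.61339569e+01, -4.93096089e+01,  7.71747250e-02,
        2.91407813e-02, -6.11406426e-05]), 'tool_pos': array([ 0.25581309, -0.54209965,  0.19346514]), 'orientation': array([-3.06392671e+00, -6.86426835e-01,  3.59124865e-04]), 'force': array([-0.44616765, -1.15200243, -0.00377359]), 'wrist_torque': array([-0.01215287, -0.03758302, -0.04490796]), 'gripper_force': 0.0, 'opening': 0.09298922514883623}
```

View pics/top.png

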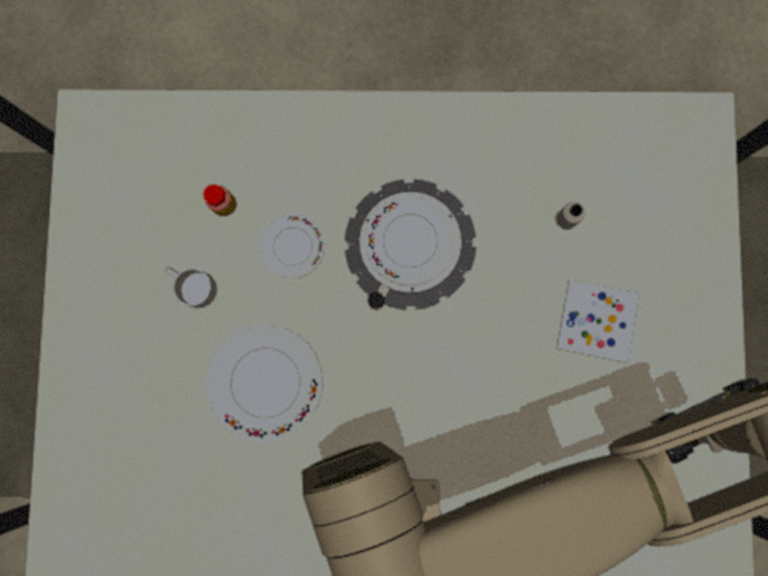

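View pics/scene.png

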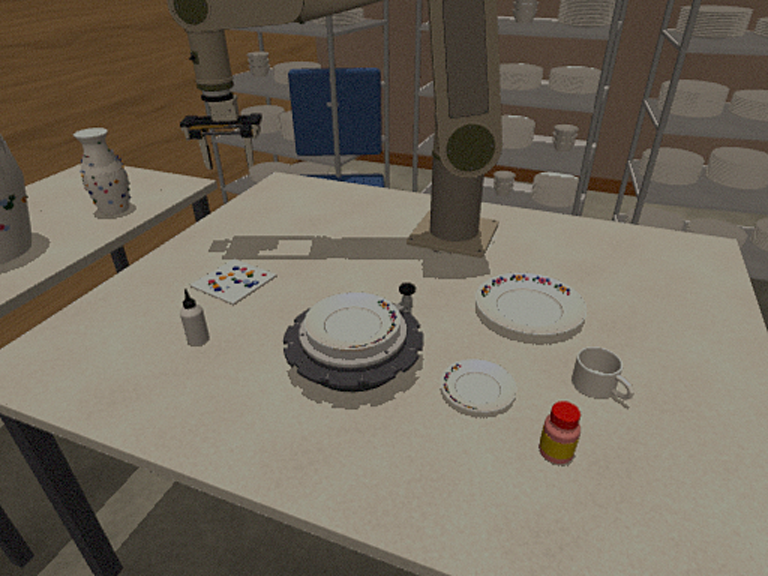

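The picture shows three plates: a large one at (265,382), a small one at (293,246), and one on the notched wheel at (410,241). The last fits: it is middle-sized and lies on the dividing wheel. The black knob is at (376,300). Clockwise takes it left and up in the picture.

Run:
```python
from h import *
f=np.load("top.npz");c=dict(intrinsics=f["K"],origin=f["o"],orientation=f["R"]);p,d=f["p"],f["d"]
cv2.imwrite("pics/crop.png",cv2.resize(p[110:220,220:330,::-1],None,fx=5,fy=5,interpolation=cv2.INTER_CUBIC))
W=cloud(c,d);v,u=np.indices(d.shape)
reg=(u>225)&(u<325)&(v>112)&(v<212)
ring=reg&(W[...,2]>.045)&(W[...,2]<.062)&(p.max(-1)<110)
def circ(P):
    A=np.c_[2*P[:,:2],np.ones(len(P))];s=np.linalg.lstsq(A,(P[:,:2]**2).sum(1),rcond=None)[0];return s[:2],np.sqrt(s[2]+s[:2]@s[:2])
kn=reg&(W[...,2]>.104)&(p.max(-1)<70)&(u<262)&(v>190)
K=W[kn];print("knob",len(K),K.mean(0),np.ptp(K,axis=0),u[kn].mean(),v[kn].mean())
pl=reg&(W[...,2]>.092)&(W[...,2]<.106)&(p.min(-1)>110)
P=W[pl];h=cv2.convexHull(P[:,:2].astype(np.float32))[:,0];print("plate",circ(h.astype(float)),P[:,2].max())
R=W[ring];h=cv2.convexHull(R[:,:2].astype(np.float32))[:,0];print("ring",circ(h.astype(float)),np.median(R[:,2]))
```

```text
knob 95 [0.46883694 0.02115897 0.12762478] [0.16663219 0.07275558 1.47373437] 250.26315789473685 199.45263157894738
plate (array([ 0.59702026, -0.04403402]), np.float64(0.09168872150564765)) 0.10532821363405653
ring (array([ 0.59583959, -0.04484143]), np.float64(0.13674203266337798)) 0.0559886200195201
```

View pics/crop.png

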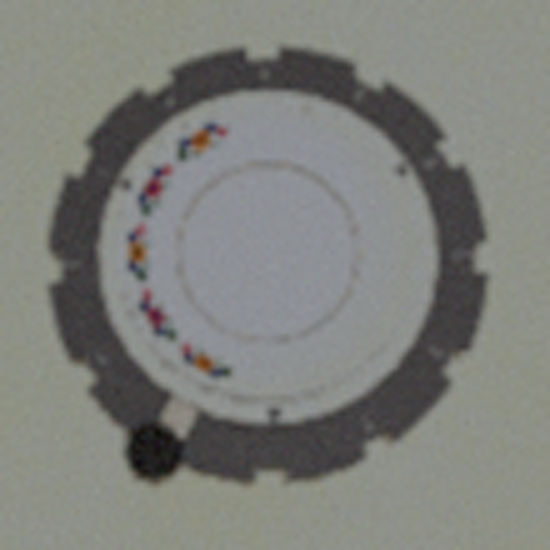

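```bash
cat >> h.py <<'E'
def ray(c,u,v,z):
    K=np.array(c["intrinsics"]);R=cv2.Rodrigues(np.array(c["orientation"],float))[0]
    r=R@np.array([(u-K[0,2])/K[0,0],-(v-K[1,2])/K[1,1],-1]);o=np.array(c["origin"]);return o+r*(z-o[2])/r[2]
E
python3 - <<'E'
from h import *
f=np.load("top.npz");c=dict(intrinsics=f["K"],origin=f["o"],orientation=f["R"]);p,d=f["p"],f["d"]
k=ray(c,220+153/5-.4,110+450/5-.4,.112);print("knob",k,world(c,d,250,199))
ax=np.array([.5964,-.0445]);r=k[:2]-ax;a=np.arctan2(r[1],r[0]);print(np.linalg.norm(r),np.degrees(a))
for n,(x,y) in dict(n1=(265,60),n2=(475,255),n3=(273,475),n4=(62,267),n8=(80,385),n9=(90,165)).items():
    q=ray(c,220+x/5-.4,110+y/5-.4,.056)[:2]-ax;print(n,np.linalg.norm(q),np.degrees(np.arctan2(q[1],q[0])))
for t in (0,6,12,18,24,30): print(t,ax+.142*np.array([np.cos(a-np.radians(t)),np.sin(a-np.radians(t))]))
R=cv2.Rodrigues(robot.read_state()["orientation"])[0];print(R)
E
```

```text
knob [0.47018763 0.0216795  0.112     ] [0.47194595 0.02228882 0.11236108]
0.14251066269354146 152.32971495604454
n1 0.12763585959287102 0.6112899710974057
n2 0.13094255742663582 -88.28297101666445
n3 0.13543483946662693 -177.4321215121112
n4 0.12730525725991362 92.68159214203823
n8 0.13989404082606377 125.03963333786459
n9 0.12560368532820082 61.8627398920434
0 [0.47063989 0.02144236]
6 [0.47822167 0.03422663]
12 [0.48709824 0.04614836]
18 [0.49717234 0.05707692]
24 [0.50833359 0.06689259]
30 [0.52045973 0.07548781]
[[ 9.04414289e-01  4.26654939e-01 -5.98244172e-04]
 [ 4.26655331e-01 -9.04412843e-01  1.62395618e-03]
 [ 1.51809213e-04 -1.72397324e-03 -9.99998502e-01]]
```

Call:
arm_command:
  targets:
    - {"x": 0.03,"y": 0.075,"z": 0.0,"claw": 255}
    - {"x": 0.06,"y": 0.15,"z": 0.0,"claw": 255}
    - {"x": 0.09,"y": 0.225,"z": 0.0,"claw": 255}
    - {"x": 0.12,"y": 0.3,"z": 0.0,"claw": 255}
    - {"x": 0.15,"y": 0.375,"z": 0.0,"claw": 255}
    - {"x": 0.18,"y": 0.45,"z": 0.0,"claw": 255}
    - {"x": 0.21,"y": 0.525,"z": 0.0,"claw": 255}
    - {"x": 0.24,"y": 0.6,"z": 0.0,"claw": 255}
    - {"x": 0.27,"y": 0.675,"z": 0.0,"claw": 255}
    - {"x": 0.3,"y": 0.75,"z": 0.0,"claw": 255}
  squeeze: 10

```text
schema error: expected keys x, y, z, rx, ry, rz, claw
```

Call:
arm_command:
  targets:
    - {"x": 0.03,"y": 0.075,"z": 0,"rx": 0,"ry": 0,"rz": 0,"claw": 255}
    - {"x": 0.06,"y": 0.15,"z": 0,"rx": 0,"ry": 0,"rz": 0,"claw": 255}
    - {"x": 0.09,"y": 0.225,"z": 0,"rx": 0,"ry": 0,"rz": 0,"claw": 255}
    - {"x": 0.12,"y": 0.3,"z": 0,"rx": 0,"ry": 0,"rz": 0,"claw": 255}
    - {"x": 0.15,"y": 0.375,"z": 0,"rx": 0,"ry": 0,"rz": 0,"claw": 255}
    - {"x": 0.18,"y": 0.45,"z": 0,"rx": 0,"ry": 0,"rz": 0,"claw": 255}
    - {"x": 0.21,"y": 0.525,"z": 0,"rx": 0,"ry": 0,"rz": 0,"claw": 255}
    - {"x": 0.24,"y": 0.6,"z": 0,"rx": 0,"ry": 0,"rz": 0,"claw": 255}
    - {"x": 0.27,"y": 0.675,"z": 0,"rx": 0,"ry": 0,"rz": 0,"claw": 255}
    - {"x": 0.3,"y": 0.75,"z": 0,"rx": 0,"ry": 0,"rz": 0,"claw": 255}
  squeeze: 10

```text
t: 0.93
tool_pos: [0.406, -0.1657, 0.1942]
orientation: [-3.066, -0.686, 0.0]
force: [0.3, -0.5, 0.6]
opening: 0.0308
gripper_force: 0.0
```

Call:
arm_command:
  targets:
    - {"x": 0.026,"y": 0.076,"z": 0,"rx": 0,"ry": 0,"rz": 0,"claw": 255}
    - {"x": 0.052,"y": 0.152,"z": 0,"rx": 0,"ry": 0,"rz": 0,"claw": 255}
    - {"x": 0.078,"y": 0.228,"z": 0,"rx": 0,"ry": 0,"rz": 0,"claw": 255}
    - {"x": 0.104,"y": 0.304,"z": 0,"rx": 0,"ry": 0,"rz": 0,"claw": 255}
    - {"x": 0.129,"y": 0.379,"z": 0,"rx": 0,"ry": 0,"rz": 0,"claw": 255}
    - {"x": 0.129,"y": 0.379,"z": -0.04,"rx": 0,"ry": 0,"rz": 0,"claw": 255}
    - {"x": 0.129,"y": 0.379,"z": -0.08,"rx": 0,"ry": 0,"rz": 0,"claw": 255}
    - {"x": 0.129,"y": 0.379,"z": -0.08,"rx": 0,"ry": 0,"rz": 0,"claw": 255}

```text
t: 1.6
tool_pos: [0.4677, 0.023, 0.15]
orientation: [-3.063, -0.69, 0.011]
force: [-1.2, 0.6, -0.3]
opening: 0.0003
gripper_force: 0.0
```

Run:
```python
from h import *
s=robot.read_state();print(s["t"],s["tool_pos"],s["opening"],s["force"])
a,_,_=shot("wrist");b,_,_=shot("scene")
save("w1.png",np.hstack([cv2.resize(a,(400,300)),cv2.resize(b[130:280,150:350],(400,300))]))
```

```text
1.6 [0.46773074 0.02302288 0.15001508] 0.00025789413880365633 [-1.23599784  0.64886428 -0.2729381 ]
```

View pics/w1.png

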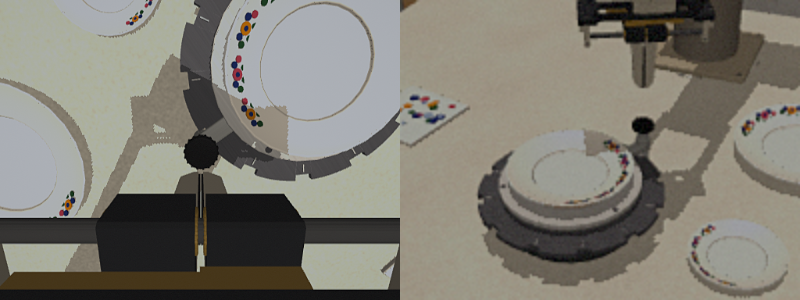

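Run:
```python
from h import *
s=robot.read_state();print(s["t"],s["tool_pos"],s["dq"].round(3))
a,d,c=shot("wrist")
u,v=np.indices(d.shape)[::-1]
m=(a.max(-1)<60)&(abs(u-257)<30)&(abs(v-194)<30);W=cloud(c,d)[m];W=W[abs(W[:,2]-.112)<.006]
print(len(W),W.mean(0),W.min(0),W.max(0),ray(c,257,194.5,.112))
```

```text
1.7 [0.46948779 0.02190826 0.15369888] [-0.014 -0.022 -0.036 -0.     0.005  0.   ]
1386 [0.4725091  0.02612538 0.11025251] [0.45458044 0.00820178 0.10601307] [0.48907061 0.04348255 0.11261177] [0.47427835 0.02503427 0.112     ]
```

Call:
arm_command:
  targets:
    - {"x": 0.002,"y": 0.004,"z": -0.02,"rx": 0,"ry": 0,"rz": 0,"claw": 255}
    - {"x": 0.002,"y": 0.004,"z": -0.036,"rx": 0,"ry": 0,"rz": 0,"claw": 255}
    - {"x": 0.002,"y": 0.004,"z": -0.048,"rx": 0,"ry": 0,"rz": 0,"claw": 255}
    - {"x": 0.002,"y": 0.004,"z": -0.056,"rx": 0,"ry": 0,"rz": 0,"claw": 255}
    - {"x": 0.002,"y": 0.004,"z": -0.062,"rx": 0,"ry": 0,"rz": 0,"claw": 255}
    - {"x": 0.002,"y": 0.004,"z": -0.068,"rx": 0,"ry": 0,"rz": 0,"claw": 255}
    - {"x": 0.002,"y": 0.004,"z": -0.074,"rx": 0,"ry": 0,"rz": 0,"claw": 255}
    - {"x": 0.002,"y": 0.004,"z": -0.08,"rx": 0,"ry": 0,"rz": 0,"claw": 255}
    - {"x": 0.002,"y": 0.004,"z": -0.08,"rx": 0,"ry": 0,"rz": 0,"claw": 255}
    - {"x": 0.002,"y": 0.004,"z": -0.08,"rx": 0,"ry": 0,"rz": 0,"claw": 255}

```text
t: 2.58
tool_pos: [0.4714, 0.0239, 0.1143]
orientation: [-3.066, -0.687, 0.0]
force: [0.0, -0.0, 0.9]
opening: 0.0008
gripper_force: 0.0
```

Run:
```python
from h import *
s=robot.read_state();print(s["t"],s["tool_pos"],s["force"],s["wrist_torque"])
a,_,_=shot("wrist");b,_,_=shot("scene")
save("w2.png",np.hstack([cv2.resize(a[120:280,160:360],(400,320)),cv2.resize(b[170:250,220:320],(400,320))]))
print(robot.read_state()["force"])
```

```text
2.5833 [0.47142741 0.02386428 0.11433662] [ 0.03800294 -0.02788335  0.85786305] [-0.01133845  0.02433125 -0.00673979]
[-0.37257506  1.09934897 -0.28084199]
```

View pics/w2.png

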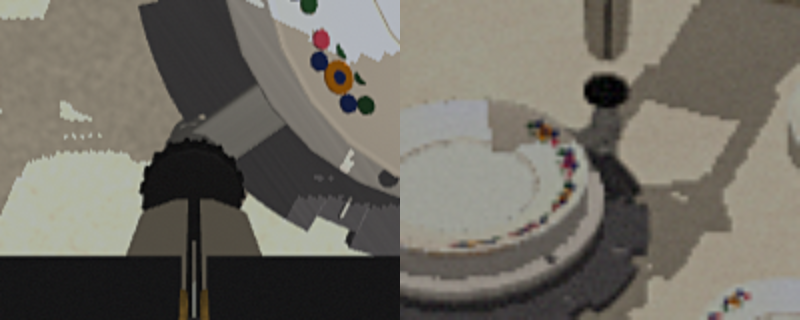

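Run:
```python
from h import *
s=robot.read_state();R=cv2.Rodrigues(s["orientation"])[0];t=s["tool_pos"]
a,d,c=shot("wrist");W=cloud(c,d);T=(W-t)@R
for vv in (200,205,210,214,218,222,225,228,232,238,244):
    print(vv,[(a[vv,uu].tolist(),W[vv,uu].round(4).tolist(),T[vv,uu].round(4).tolist()) for uu in (242,)])
m=(a.max(-1)<75)&(abs(W[...,2]-.1105)<.006)&(np.hypot(W[...,0]-.4715,W[...,1]-.024)<.03)
K=W[m];print(m.sum(),K.min(0),K.max(0),np.median(K[:,2])); 
h=cv2.minEnclosingCircle(K[:,:2].astype(np.float32));print(h,(c["origin"]-t)@R)
```

```text
200 [([22, 20, 21], [0.4789, 0.039, 0.11], [0.013, -0.0107, 0.0047])]
205 [([21, 20, 20], [0.476, 0.0377, 0.1108], [0.0098, -0.0107, 0.0039])]
210 [([18, 18, 15], [0.4729, 0.0363, 0.1109], [0.0064, -0.0107, 0.0038])]
214 [([21, 22, 19], [0.47, 0.035, 0.1098], [0.0032, -0.0108, 0.0049])]
218 [([18, 19, 19], [0.4677, 0.0339, 0.1106], [0.0007, -0.0108, 0.004])]
222 [([78, 73, 64], [0.476, 0.0363, 0.1393], [0.0092, -0.0094, -0.0246])]
225 [([82, 77, 67], [0.4768, 0.0363, 0.1456], [0.0099, -0.0091, -0.0309])]
228 [([81, 76, 66], [0.4771, 0.0362, 0.1503], [0.0102, -0.0089, -0.0356])]
232 [([82, 77, 67], [0.4771, 0.036, 0.1554], [0.0101, -0.0086, -0.0407])]
238 [([83, 78, 67], [0.4769, 0.0355, 0.1618], [0.0097, -0.0084, -0.0471])]
244 [([82, 78, 67], [0.4769, 0.0352, 0.1684], [0.0096, -0.0081, -0.0537])]
1292 [0.45912096 0.00929365 0.10453299] [0.48899719 0.04352051 0.11223184] 0.11022269923846377
((0.47184768319129944, 0.025781990960240364), 0.017829671502113342) [ 0.07447414 -0.00113797 -0.18852328]
```

Call:
arm_command:
  targets:
    - {"x": 0.0,"y": 0.003,"z": -0.006,"rx": 0,"ry": 0,"rz": 0,"claw": 255}
    - {"x": 0.0,"y": 0.003,"z": -0.012,"rx": 0,"ry": 0,"rz": 0,"claw": 255}
    - {"x": 0.0,"y": 0.003,"z": -0.018,"rx": 0,"ry": 0,"rz": 0,"claw": 255}
    - {"x": 0.0,"y": 0.003,"z": -0.024,"rx": 0,"ry": 0,"rz": 0,"claw": 255}
    - {"x": 0.0,"y": 0.003,"z": -0.024,"rx": 0,"ry": 0,"rz": 0,"claw": 255}

```text
t: 3.15
tool_pos: [0.4709, 0.0254, 0.1014]
orientation: [-3.065, -0.687, 0.002]
force: [0.4, 0.3, -0.4]
opening: 0.0005
gripper_force: 0.0
```

Call:
arm_command:
  targets:
    - {"x": 0.0,"y": 0.0,"z": -0.006,"rx": 0,"ry": 0,"rz": 0,"claw": 255}
    - {"x": 0.0,"y": 0.0,"z": -0.012,"rx": 0,"ry": 0,"rz": 0,"claw": 255}
    - {"x": 0.0,"y": 0.0,"z": -0.016,"rx": 0,"ry": 0,"rz": 0,"claw": 255}
    - {"x": 0.0,"y": 0.0,"z": -0.016,"rx": 0,"ry": 0,"rz": 0,"claw": 255}

```text
t: 3.48
tool_pos: [0.4711, 0.0254, 0.0938]
orientation: [-3.065, -0.687, 0.001]
force: [-0.4, -0.9, 0.4]
opening: 0.0006
gripper_force: 0.0
```

Run:
```python
from h import *
s=robot.read_state();print(s["t"],s["tool_pos"],s["force"],s["wrist_torque"])
b,_,_=shot("scene");a,_,_=shot("wrist")
save("w3.png",np.hstack([cv2.resize(a[120:280,160:360],(400,320)),cv2.resize(b[170:250,220:320],(400,320))]))
```

```text
3.4833 [0.4710979  0.02537787 0.0937673 ] [-0.43144586 -0.89468683  0.35152626] [-0.00951875  0.03748015 -0.03563041]
```

View pics/w3.png

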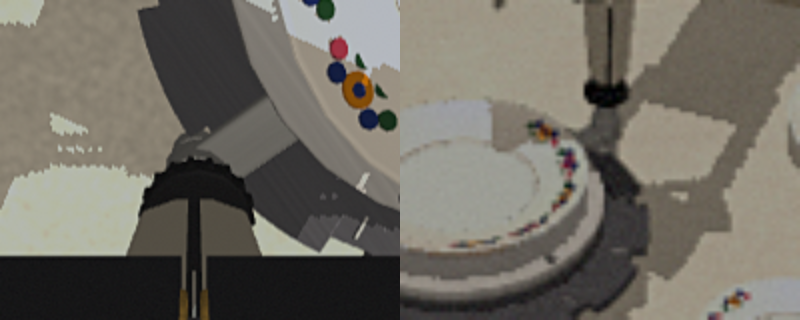

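Call:
arm_command:
  targets:
    - {"x": 0.002,"y": 0.001,"z": -0.004,"rx": 0,"ry": 0,"rz": 0,"claw": 255}
    - {"x": 0.002,"y": 0.001,"z": -0.008,"rx": 0,"ry": 0,"rz": 0,"claw": 255}
    - {"x": 0.002,"y": 0.001,"z": -0.012,"rx": 0,"ry": 0,"rz": 0,"claw": 255}
    - {"x": 0.002,"y": 0.001,"z": -0.012,"rx": 0,"ry": 0,"rz": 0,"claw": 255}

```text
t: 3.92
tool_pos: [0.4726, 0.0258, 0.0882]
orientation: [3.066, 0.687, 0.0]
force: [0.6, -0.0, -0.0]
opening: 0.0007
gripper_force: 0.0
```

Call:
arm_command:
  targets:
    - {"x": 0.0,"y": 0.0,"z": -0.004,"rx": 0,"ry": 0,"rz": 0,"claw": 255}
    - {"x": 0.0,"y": 0.0,"z": -0.008,"rx": 0,"ry": 0,"rz": 0,"claw": 255}
    - {"x": 0.0,"y": 0.0,"z": -0.008,"rx": 0,"ry": 0,"rz": 0,"claw": 255}

```text
t: 4.17
tool_pos: [0.4727, 0.0259, 0.0845]
orientation: [3.065, 0.687, 0.001]
force: [-0.9, 0.3, 4.1]
opening: 0.0005
gripper_force: 2.1
```

Run:
```python
from h import *
a,d,c=shot("wrist");W=cloud(c,d)
s=robot.read_state();print(s["t"],s["tool_pos"],s["force"],s["joint_torque"].round(2))
m=(a.max(-1)<75)&(abs(W[...,2]-.1055)<.011)&(np.hypot(W[...,0]-.4715,W[...,1]-.024)<.03)
K=W[m];print(np.percentile(K[:,2],[5,25,50,75,95]))
for vv in range(190,230,3): print(vv,a[vv,240],W[vv,240].round(4))
```

```text
4.2167 [0.47273115 0.02586661 0.08461142] [-0.80243455 -0.45615933  4.69591071] [-8.000e-02 -3.755e+01 -4.461e+01  1.000e-02 -3.700e-01 -0.000e+00]
[0.09803538 0.10326994 0.10582947 0.10677608 0.10792085]
190 [137 130 115] [ 0.4629  0.0393 -0.0017]
193 [136 128 114] [ 0.4602  0.0381 -0.002 ]
196 [135 127 113] [ 0.4579  0.037  -0.0008]
199 [140 132 117] [ 0.4548  0.0357 -0.0022]
202 [135 127 113] [ 0.4525  0.0345 -0.0011]
205 [135 128 113] [ 0.4497  0.0333 -0.0013]
208 [137 129 115] [ 0.4471  0.0321 -0.0011]
211 [90 85 76] [ 0.444   0.0308 -0.0022]
214 [19 18 18] [0.4784 0.0405 0.1017]
217 [18 18 17] [0.4784 0.0403 0.1066]
220 [20 19 20] [0.4771 0.0396 0.1074]
223 [90 85 74] [0.4767 0.0392 0.1108]
226 [84 78 68] [0.4773 0.0392 0.1164]
229 [84 78 67] [0.4771 0.0389 0.1198]
```

Call:
arm_command:
  targets:
    - {"x": 0.0,"y": 0.0,"z": -0.004,"rx": 0,"ry": 0,"rz": 0,"claw": 255}
    - {"x": 0.0,"y": 0.0,"z": -0.008,"rx": 0,"ry": 0,"rz": 0,"claw": 255}
    - {"x": 0.0,"y": 0.0,"z": -0.012,"rx": 0,"ry": 0,"rz": 0,"claw": 255}
    - {"x": 0.0,"y": 0.0,"z": -0.016,"rx": 0,"ry": 0,"rz": 0,"claw": 255}
    - {"x": 0.0,"y": 0.0,"z": -0.018,"rx": 0,"ry": 0,"rz": 0,"claw": 255}
    - {"x": 0.0,"y": 0.0,"z": -0.018,"rx": 0,"ry": 0,"rz": 0,"claw": 255}

```text
t: 4.72
tool_pos: [0.4728, 0.0259, 0.0756]
orientation: [3.066, 0.687, 0.001]
force: [-1.7, 0.9, 7.8]
opening: 0.0007
gripper_force: 3.6
```

Run:
```python
from h import *
a,d,c=shot("wrist");W=cloud(c,d)
s=robot.read_state();print(s["t"],s["tool_pos"],s["force"])
m=(a.max(-1)<60)&(abs(W[...,2]-.1)<.013)&(np.hypot(W[...,0]-.4725,W[...,1]-.025)<.025)
K=W[m];print(m.sum(),np.percentile(K[:,2],[5,25,50,75,95]))
```

```text
4.7667 [0.47280667 0.02591074 0.0756908 ] [-1.77485339  0.68228112  6.52394527]
761 [0.08945961 0.09452943 0.09704905 0.09804496 0.10506919]
```

Call:
arm_command:
  targets:
    - {"x": 0.0,"y": 0.0,"z": -0.004,"rx": 0,"ry": 0,"rz": 0,"claw": 255}
    - {"x": 0.0,"y": 0.0,"z": -0.004,"rx": 0,"ry": 0,"rz": 0,"claw": 255}
    - {"x": 0.0038,"y": 0.0064,"z": -0.004,"rx": 0,"ry": 0,"rz": -0.0131,"claw": 255}
    - {"x": 0.0077,"y": 0.0127,"z": -0.004,"rx": 0,"ry": 0,"rz": -0.0262,"claw": 255}
    - {"x": 0.016,"y": 0.025,"z": -0.004,"rx": 0,"ry": 0,"rz": -0.0524,"claw": 255}
    - {"x": 0.025,"y": 0.0369,"z": -0.004,"rx": 0,"ry": 0,"rz": -0.0785,"claw": 255}
    - {"x": 0.0346,"y": 0.0483,"z": -0.004,"rx": 0,"ry": 0,"rz": -0.1047,"claw": 255}
    - {"x": 0.0447,"y": 0.0592,"z": -0.004,"rx": 0,"ry": 0,"rz": -0.1309,"claw": 255}
    - {"x": 0.0447,"y": 0.0592,"z": -0.004,"rx": 0,"ry": 0,"rz": -0.1309,"claw": 255}

```text
t: 5.52
tool_pos: [0.4959, 0.0567, 0.074]
orientation: [-3.128, -0.276, -0.002]
force: [-2.0, 1.9, 8.0]
opening: 0.0006
gripper_force: 3.8
```

Run:
```python
from h import *
b,_,_=shot("scene");a,d,c=shot("wrist");tp,_,_=shot("top")
s=robot.read_state();print(s["t"],s["tool_pos"],s["force"])
save("w4.png",np.hstack([cv2.resize(a[100:260,160:360],(400,320)),cv2.resize(b[170:250,220:320],(400,320))]))
```

```text
5.6667 [0.495305   0.0560536  0.07389398] [-1.76032506  2.84141464  6.47020781]
```

View pics/w4.png

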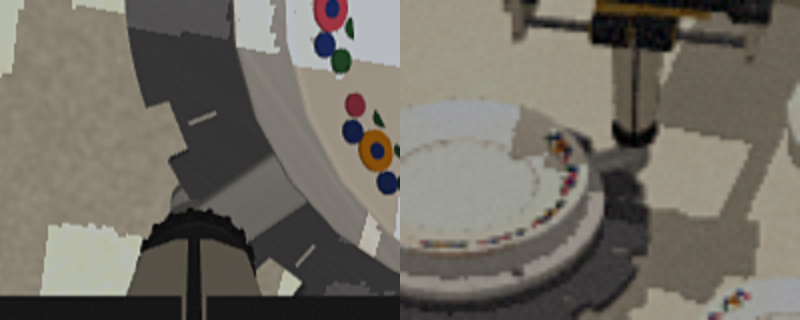

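Call:
arm_command:
  targets:
    - {"x": 0.0107,"y": 0.0103,"z": 0,"rx": 0,"ry": 0,"rz": -0.0262,"claw": 255}
    - {"x": 0.022,"y": 0.02,"z": 0,"rx": 0,"ry": 0,"rz": -0.0524,"claw": 255}
    - {"x": 0.0337,"y": 0.0292,"z": 0,"rx": 0,"ry": 0,"rz": -0.0785,"claw": 255}
    - {"x": 0.0459,"y": 0.0377,"z": 0,"rx": 0,"ry": 0,"rz": -0.1047,"claw": 255}
    - {"x": 0.0564,"y": 0.0442,"z": 0,"rx": 0,"ry": 0,"rz": -0.1265,"claw": 255}
    - {"x": 0.0564,"y": 0.0442,"z": 0,"rx": 0,"ry": 0,"rz": -0.1265,"claw": 255}

```text
t: 6.17
tool_pos: [0.5243, 0.0788, 0.0741]
orientation: [-3.138, 0.12, -0.002]
force: [-1.3, 2.6, 6.7]
opening: 0.0002
gripper_force: 3.8
```

Run:
```python
from h import *
b,_,_=shot("scene");a,d,c=shot("wrist")
s=robot.read_state();print(s["t"],s["tool_pos"],s["force"])
save("w5.png",np.hstack([cv2.resize(a[100:260,160:360],(400,320)),cv2.resize(b[170:250,220:320],(400,320))]))
```

```text
6.2667 [0.52368413 0.07845675 0.07395297] [-1.31529488  2.89172945  7.53531485]
```

View pics/w5.png

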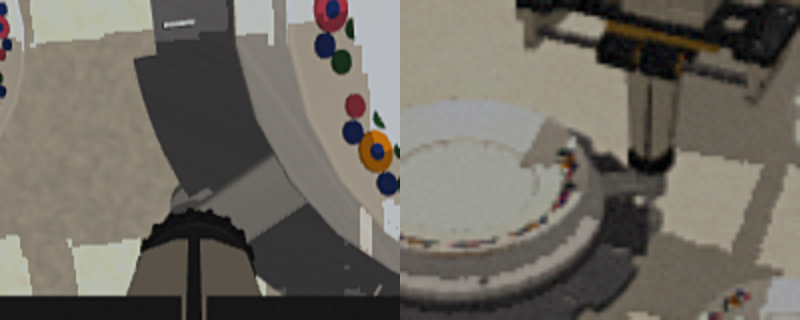

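Call:
arm_command:
  targets:
    - {"x": 0,"y": 0,"z": 0.006,"rx": 0,"ry": 0,"rz": 0,"claw": 255}
    - {"x": 0,"y": 0,"z": 0.012,"rx": 0,"ry": 0,"rz": 0,"claw": 255}
    - {"x": 0,"y": 0,"z": 0.018,"rx": 0,"ry": 0,"rz": 0,"claw": 255}
    - {"x": 0,"y": 0,"z": 0.024,"rx": 0,"ry": 0,"rz": 0,"claw": 255}
    - {"x": 0,"y": 0,"z": 0.03,"rx": 0,"ry": 0,"rz": 0,"claw": 255}
    - {"x": 0,"y": 0,"z": 0.04,"rx": 0,"ry": 0,"rz": 0,"claw": 255}
    - {"x": 0,"y": 0,"z": 0.06,"rx": 0,"ry": 0,"rz": 0,"claw": 255}
    - {"x": 0,"y": 0,"z": 0.1,"rx": 0,"ry": 0,"rz": 0,"claw": 255}
    - {"x": 0,"y": 0,"z": 0.16,"rx": 0,"ry": 0,"rz": 0,"claw": 255}
    - {"x": 0,"y": 0,"z": 0.16,"rx": 0,"ry": 0,"rz": 0,"claw": 255}

```text
t: 7.1
tool_pos: [0.5262, 0.0775, 0.1599]
orientation: [-3.139, 0.116, -0.013]
force: [0.8, 0.3, 0.8]
opening: 0.0006
gripper_force: 0.0
```

Run:
```python
from h import *
b,_,_=shot("scene");a,d,c=shot("wrist");W=cloud(c,d)
s=robot.read_state();print(s["t"],s["tool_pos"],s["force"])
m=(a.max(-1)<60)&(abs(W[...,2]-.107)<.011)&(np.hypot(W[...,0]-.523,W[...,1]-.078)<.03)
K=W[m];print(m.sum(),np.percentile(K[:,2],[5,50,75,95]));k=np.array(cv2.minEnclosingCircle(K[:,:2].astype(np.float32))[0]);r=k-[.5964,-.0445];print(k,np.hypot(*r),np.degrees(np.arctan2(r[1],r[0])))
save("w6.png",np.hstack([cv2.resize(a,(400,300)),cv2.resize(b[150:240,210:330],(400,300))]))
```

```text
7.2 [0.524399   0.07737782 0.15550111] [ 0.41390141  0.31293371 -0.23121296]
1337 [0.10580347 0.11027426 0.11075712 0.11144581]
[0.52140009 0.07885169] 0.14436282730610042 121.30030569847769
```

View pics/w6.png

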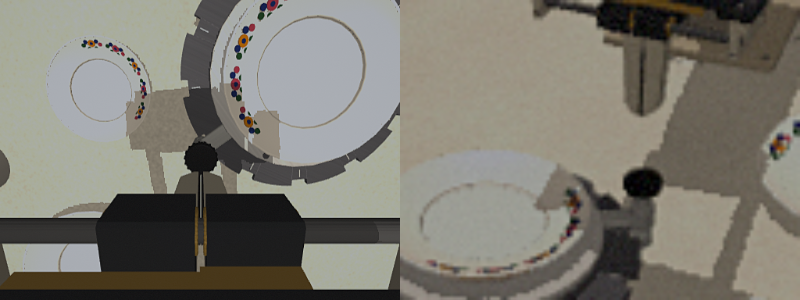

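```bash
python3 -c "
from plant import robot
print(robot.close_job())"
```

```text
the job is handed in; nothing more can be done
None
```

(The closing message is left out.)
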